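# Square a stack of plates and hold it clamped

### The job

Leaving the things round the jig alone, tap the stack of four loose plates in the squaring jig fully home into the corner of its two fences, so that their edges are flush, while the knob of the spring hold-down is still up. Then push that knob 12 mm down with the gripper's fingers, never to its bottom stop, so that its foot clamps the stack, and keep it there: after at least three seconds finish the program still holding the knob at 12 mm.

Things in the scene. Friction and masses are not known exactly. Their poses are not given: they have to be found in the camera images.
- jig: Squaring jig fixed to the worktop: grey base plate 8 mm thick, x -90 to +70, y -82 to +92 mm in its frame, with a raised dark bed, two steel fences and a spring hold-down. Origin: on the worktop, below where a plate's centre lies when it is fully in the corner. Its x axis points away from the robot (turned up to 0.35 rad), y to the left.
- back_fence (a point): Centre of the back fence's working face, at jig x +40, y -4 mm, 22 mm above the worktop. The fence spans jig y -32 to +24 mm; its top is 32 mm above the worktop. Home: the plates' far 60 mm edges touch it.
- side_fence (a point): Centre of the side fence's working face, at jig x -3, y +30 mm, 22 mm above the worktop. The fence spans jig x -38 to +32 mm; its top is 32 mm above the worktop. Home: the plates' left 80 mm edges touch it.
- bed (a point): Centre of the raised bed's top, 18 mm above the worktop, at jig x +3, y +2 mm; the bed is 74x56 mm (to jig x -34 and y -26 mm). The stack lies on it and overhangs it at its open front (jig -x) and right (-y) sides, so fingertips there can go up to 8 mm below the lowest plate before meeting the base plate.
- frame_top (a point): Centre of the top of the hold-down's aluminium frame (34x26 mm, 70 mm above the worktop), at jig x +22, y +62 mm, left of the side fence. The arm that carries the foot reaches from it over the stack to jig y +6 mm, underside 52 mm above the worktop.
- plunger (a joint): Travel of the hold-down knob in m, straight down: 0 at rest (up), 0.018 at its bottom stop. A spring returns it when let go: about 2 N starts it, the foot meets the stack after 5 mm, and at 12 mm it takes about 10 N. A black ring on the rod sinks level with the frame's top at about 12 mm.
- knob_top (a point): Centre of the top of the hold-down's round black knob (32 mm across, flat top 26 mm across, knob 13 mm tall), 104 mm above the worktop at rest, at x = +22, y = +62 mm in the jig's frame. It sinks with the knob.
- foot: Black rubber foot (18 mm across, 5 mm thick) of the hold-down over the stack, at x = +22, y = +14 mm in the jig's frame; origin at the centre of its underside, 39 mm above the worktop at rest (5 mm above the stack). It springs back in the arm by 0.8 N per mm once it meets the stack.
- plate_1: Flat aluminium plate 80x60x4 mm, 38 to 77 g, number 1 from below in the stack of four smooth loose plates that lies shifted and skewed on the jig's bed, 18 to 22 mm above the worktop. Origin: centre of its underside; x along its 80 mm, y along its 60 mm.
- plate_2: Flat aluminium plate 80x60x4 mm, 38 to 77 g, number 2 from below in the stack of four smooth loose plates that lies shifted and skewed on the jig's bed, 22 to 26 mm above the worktop. Origin: centre of its underside; x along its 80 mm, y along its 60 mm.
- plate_3: Flat aluminium plate 80x60x4 mm, 38 to 77 g, number 3 from below in the stack of four smooth loose plates that lies shifted and skewed on the jig's bed, 26 to 30 mm above the worktop. Origin: centre of its underside; x along its 80 mm, y along its 60 mm.
- plate_4: Flat aluminium plate 80x60x4 mm, 38 to 77 g, number 4 from below in the stack of four smooth loose plates that lies shifted and skewed on the jig's bed, 30 to 34 mm above the worktop. Origin: centre of its underside; x along its 80 mm, y along its 60 mm.
- eraser: eraser in a card sleeve, 22x52x12 mm; a bystander near the jig, to be left alone. Origin: centre of its underside.
- brass_weight: brass knob-topped weight, 31 mm across, 51 mm tall; a bystander near the jig, to be left alone. Origin: centre of its underside.
- collet_1: steel spring collet standing up, 20 mm across, 31 mm tall; a bystander near the jig, to be left alone. Origin: centre of its underside.
- tin_small: round flat aluminium tin, 38 mm across, 13 mm tall; a bystander near the jig, to be left alone. Origin: centre of its underside.
- marker: felt marker lying flat, 14x130x16 mm; a bystander near the jig, to be left alone. Origin: centre of its underside.
There are look-alikes about, which are no part of the job. Leave any red look-alike of the plate_3 alone.

How it is judged (in metres and radians):
On the way, in this order (a step that is already met when the one before it is completed fails the run):
1. all four plates lie flush in the corner of the fences, with the knob still up (x of plate_1 in the frame of jig between -0.003 and 0.002 m and y of plate_1 in the frame of jig between -0.003 and 0.002 m and z of plate_1 in the frame of jig below 0.02 m and angle between the x axis of each of plate_1, plate_2, plate_3, plate_4 and the x axis of jig, either way round below 0.04 rad and x of plate_2 in the frame of jig between -0.003 and 0.002 m and y of plate_2 in the frame of jig between -0.003 and 0.002 m and z of plate_2 in the frame of jig below 0.024 m and horizontal distance between plate_2 and plate_1 below 0.002 m and x of plate_3 in the frame of jig between -0.003 and 0.002 m and y of plate_3 in the frame of jig between -0.003 and 0.002 m and z of plate_3 in the frame of jig below 0.028 m and horizontal distance between plate_3 and plate_2 below 0.002 m and x of plate_4 in the frame of jig between -0.003 and 0.002 m and y of plate_4 in the frame of jig between -0.003 and 0.002 m and z of plate_4 in the frame of jig below 0.032 m and horizontal distance between plate_4 and plate_3 below 0.002 m and value of joint plunger below 0.003 m), for 0.2 s.
2. the knob is kept at 12 mm (10 to 14 mm) by the fingers for three seconds, the foot clamping the flush stack (x of plate_1 in the frame of jig between -0.003 and 0.002 m and y of plate_1 in the frame of jig between -0.003 and 0.002 m and z of plate_1 in the frame of jig below 0.02 m and angle between the x axis of each of plate_1, plate_2, plate_3, plate_4 and the x axis of jig, either way round below 0.04 rad and x of plate_2 in the frame of jig between -0.003 and 0.002 m and y of plate_2 in the frame of jig between -0.003 and 0.002 m and z of plate_2 in the frame of jig below 0.024 m and horizontal distance between plate_2 and plate_1 below 0.002 m and x of plate_3 in the frame of jig between -0.003 and 0.002 m and y of plate_3 in the frame of jig between -0.003 and 0.002 m and z of plate_3 in the frame of jig below 0.028 m and horizontal distance between plate_3 and plate_2 below 0.002 m and x of plate_4 in the frame of jig between -0.003 and 0.002 m and y of plate_4 in the frame of jig between -0.003 and 0.002 m and z of plate_4 in the frame of jig below 0.032 m and horizontal distance between plate_4 and plate_3 below 0.002 m and value of joint plunger between 0.01 and 0.014 m and contact force between the fingers and plunger above 2 N and contact force between foot and plate_4 above 2 N), for 3 s.
At the end, for the whole second after the job is handed in: Every plate lies flat in the stack within 3 mm of both fences and 0.04 rad of square, neighbours flush within 2 mm; the fingers hold the knob 10 to 14 mm down and the foot presses on the top plate with more than 2 N (all of step 2); the arm keeps its last pose, push and grip.
It fails at once if a thing standing round the jig was shoved aside (more than 25 mm) (distance of any of eraser, brass_weight, collet_1, tin_small, marker from where it was at the start of the episode above 0.025 m).
It fails at once if the knob was pushed down to its bottom stop (more than 16.8 mm) (value of joint plunger above 0.0168 m).
It also fails if it takes over 67 s, if anything falls off the work surface, if the arm or the gripper's body presses on something with over 40 N, if the wrist force passes 120 N, or if a joint passes its speed limit or range.

### The arm

A 6-joint arm with a two-finger parallel gripper is mounted at the origin on a cart in front of the work surface, level with it; the furniture and walls round the work are solid. World frame = base frame: x ahead of the robot, y to its left, z up, the work surface at z = 0. Lengths are in mm, angles in rad, forces in N, time in s.
With the tool pointing down it reaches from about 300 to 775 mm from the base axis. Payload 14.6 kg.
Tool frame: the origin (TCP) lies between the finger pads; the fingertips stand 8 mm ahead of it and the grasp point (between the pads) lies 11 mm behind it; y points along the fingers, x is the direction in which the jaws open and shut, and the axes are right-handed (so a half turn about y gives the same grasp; the last joint's range is limited). The gripper opens to 94 mm and grips with 3 to 60 N. Pads are 16 mm wide; open, the fingers measure 119 mm over their backs; the gripper's body (75 mm by 177 mm) begins 78 mm behind the grasp point.
Start: joints at [1.185, 0.3, 1.521, -0, 1.321, -0.067], TCP at [172.382, 522.277, 213.446] pointing down, gripper open.
Joint ranges: [-3.03, 3.03], [-0.79, 2.21], [0.23, 2.52], [-1.04, 4.18], [0, 3.07], [-2.55, 2.55]. Speed limits (rad/s): [2.22, 2.22, 2.57, 3.14, 3.14, 3.14].

### API

Orientations are given as [roll, pitch, yaw] about the fixed x, y, z axes, in that order (R = Rz(yaw) Ry(pitch) Rx(roll)).
In Python, from cell import read_state, imaging, order gives the robot as it stands. The module is installed in compiled form; this text tells all that it offers.
- The arm moves only by the shell command python3 -m handwheel 'ROWS' [FORCE]. ROWS is JSON, a list that holds one entry, the list of rows, each a list of 7 numbers: the shift along the tool's x, y, z in mm, then the turn, a rotation vector about the tool's x, y, z in degrees, then the opening, from -1 (shut) to 1 (fully open), so that 0 is half open. A call has 1 to 5 rows; each row is the pose to reach, as a shift and turn from the pose measured when the call began, along the tool's axes at that moment; what a row does not reach only later rows make up. A row lasts 1/12 s, in which the tool goes at most 41.7 mm and 7.16 degrees, less where a joint would pass 70% of its speed; a pose out of reach is approached as far as the arm can. A call with a gripper value outside its range is refused whole. The fingers move at their own pace and stop on an object; FORCE is the grip in N (left out, the last holds). Time passes only in rows, so rows that repeat a pose let the fingers close. It gives the time, the measured TCP pose, the force and the opening at its end, in the units of the state.
- read_state(): the state, without advancing time (a new reading comes with each control period).
- imaging.camera(name): name is "scene" or "top"; returns (picture, depth): 400x640x3 uint8, red, green, blue; 400x640 float32, mm along the optical axis (not along the pixel's ray), 0 where there is no reading.
- imaging.get_calibration(name): a dict with "mtx" (3x3 intrinsics, pixels), "world_from_camera" (4x4, takes a point from camera to world coordinates). Camera axes: x right, y down, z forward; pixel columns grow to the right and rows downward; lengths in mm; the calibration is good to about 2 mm. A picture is of the moment at which its call begins. get_calibration takes no time and is no camera call.
- order.sign_off(): hands the job in, once; it reports no verdict.
The state is a dict: "clock": time; "joints": joint angles; "qd": joint speeds; "effort": joint torques, N m; "eef_pos": TCP position; "eef_rot": TCP orientation; "wrist_force": force on the tool from outside, world axes, zero at the start; "moment": the same for the moment, N m; "finger_gap": finger opening in mm.
Only numpy, scipy, OpenCV 4.12 (cv2) and the standard library are available. Lean on these libraries where they do the work, as an engineer would, in place of code of your own. Each camera call takes 0.05 s, during which the arm holds its last target.

## Working session

There is one attempt and no reset: what is moved stays moved. The work goes in short steps, Python scripts to look and compute and a shell command to move; the robot and the scene stay as the last step left them, time stands still between calls to the robot, and variables do not carry over. Pictures are saved under pics/ and viewed, and the job is handed in when it is done.

```bash
mkdir -p pics
python3 - <<'E'
from cell import read_state, imaging
import cv2,numpy as np
print(read_state())
for n in("scene","top"):
    p,d=imaging.camera(n); c=imaging.get_calibration(n); print(n,c)
    cv2.imwrite(f"pics/{n}0.png",p[:,:,::-1]); np.save(f"pics/{n}0.npy",d)
E
```

```text
{'clock': 0.0, 'joints': array([ 1.18536593e+00,  3.00512256e-01,  1.52160465e+00, -1.99614519e-05,
        1.32070222e+00, -6.66042633e-02]), 'qd': array([-1.26053250e-03,  9.80722455e-04, -5.05688074e-04,  9.10350108e-05,
        9.56104341e-04,  3.09883689e-04]), 'effort': array([ 1.00079007e-03, -5.31803584e+01, -3.52741349e+01,  7.08603510e-02,
        2.43503298e-02, -1.34575030e-04]), 'eef_pos': array([172.3086689 , 522.03294862, 212.85378265]), 'eef_rot': array([-1.57073399e+00,  1.22503675e-03,  1.25197519e+00]), 'wrist_force': array([ 0.89094801, -0.10825327,  0.27745752]), 'moment': array([-0.03955333, -0.01959808, -0.00285948]), 'finger_gap': 94.22608654104613}
scene {'mtx': array([[464.05515057,   0.        , 316.02955501],
       [  0.        , 464.05515057, 199.46936948],
       [  0.        ,   0.        ,   1.        ]]), 'world_from_camera': array([[ 8.54367797e-01, -2.58786512e-01,  4.50649763e-01,
         1.81116629e+02],
       [-5.19512318e-01, -4.04053007e-01,  7.52893165e-01,
        -6.84284959e+02],
       [-1.27522045e-02, -8.77365778e-01, -4.79652658e-01,
         5.11343727e+02],
       [ 0.00000000e+00,  0.00000000e+00,  0.00000000e+00,
         1.00000000e+00]])}
top {'mtx': array([[504.26860688,   0.        , 314.77174678],
       [  0.        , 504.26860688, 201.24251608],
       [  0.        ,   0.        ,   1.        ]]), 'world_from_camera': array([[-2.60098769e-02, -9.97016180e-01,  7.26789091e-02,
         5.19430964e+02],
       [-9.99656821e-01,  2.57140915e-02, -5.00262798e-03,
        -1.87009211e+01],
       [ 3.11882892e-03, -7.27840849e-02, -9.97342845e-01,
         1.12158970e+03],
       [ 0.00000000e+00,  0.00000000e+00,  0.00000000e+00,
         1.00000000e+00]])}
```

View pics/scene0.png

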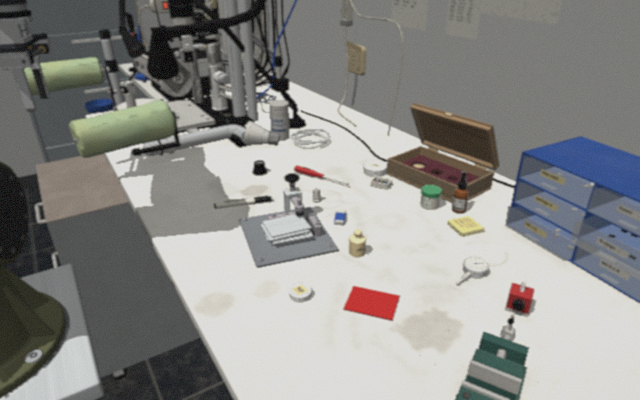

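View pics/top0.png

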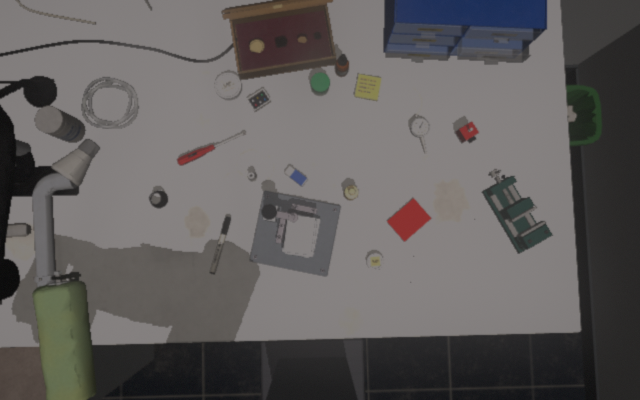

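Run:
```python
import cv2
p=cv2.imread("pics/top0.png")[145:285,195:395]
cv2.imwrite("pics/topc.png",cv2.resize(p,None,fx=4,fy=4,interpolation=cv2.INTER_CUBIC))
p=cv2.imread("pics/scene0.png")[150:275,200:380]
cv2.imwrite("pics/scenec.png",cv2.resize(p,None,fx=4.4,fy=4.4,interpolation=cv2.INTER_CUBIC))
```

```text
(no output)
```

View pics/topc.png

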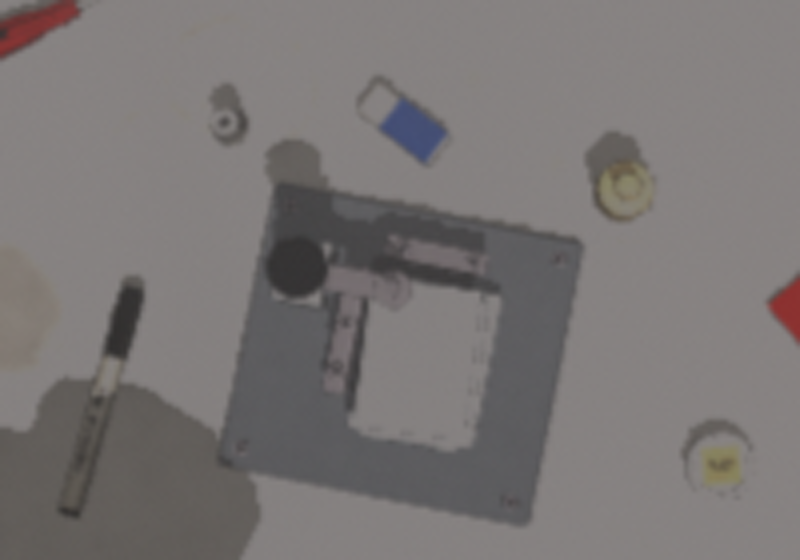

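View pics/scenec.png

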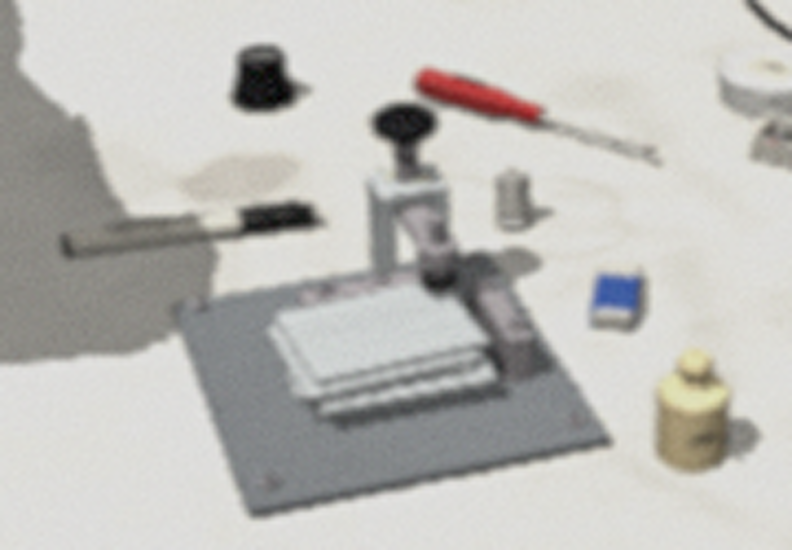

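```bash
cat > h.py <<'E'
import numpy as np, cv2
from cell import imaging, read_state
def ray(cam,u,v,z):
    c=imaging.get_calibration(cam);K=c["mtx"];T=c["world_from_camera"]
    d=T[:3,:3]@np.linalg.solve(K,[u,v,1.]);o=T[:3,3]
    return o+d*(z-o[2])/d[2]
def pix(cam,P):
    c=imaging.get_calibration(cam);K=c["mtx"];T=c["world_from_camera"]
    q=T[:3,:3].T@(np.asarray(P,float)-T[:3,3]);q=K@q;return q[:2]/q[2]
E
python3 - <<'E'
from h import *
from scipy.optimize import least_squares
J=np.array([[70,92,8],[70,-82,8],[-90,-82,8],[-90,92,8],[22,62,104]],float)
pt=np.array([[278,183],[581,242],[527,523],[222,463],[297,266]])/4+[195,145]
ps=np.array([[183,302],[np.nan,np.nan],[np.nan,np.nan],[np.nan]*2,[405,120]])
ps=np.array([[np.nan]*2,[609,440],[254,514],[178,306],[405,121]])/4.4+[200,150]
def Wd(p,J):
    c,s=np.cos(p[2]),np.sin(p[2]);return np.c_[p[0]+c*J[:,0]-s*J[:,1],p[1]+s*J[:,0]+c*J[:,1],J[:,2]]
def r(p,which):
    o=[]
    for cam,P in which:
        for w,q in zip(Wd(p,J),P):
            if not np.isnan(q[0]): o.append(pix(cam,w)-q)
    return np.concatenate(o)
for wh in ([("top",pt)],[("scene",ps)],[("top",pt),("scene",ps)]):
    s=least_squares(r,[480,0,0],args=(wh,)); print(s.x, np.abs(s.fun).round(2))
p=s.x
print("knob",Wd(p,np.array([[22,62,104.]])))
# depth check of knob top
d=np.load("pics/top0.npy")
for name,(u,v) in dict(knob=(269,211.5),stack=(302,230)).items():
    z=d[int(v),int(u)];c=imaging.get_calibration("top");q=np.linalg.solve(c["mtx"],[u,v,1])*z
    print(name,c["world_from_camera"][:3,:3]@q+c["world_from_camera"][:3,3])
for n,x in dict(eraser=(296,176),brass=(351,190),collet=(251,176),tin=(375,260),mk0=(212,273),mk1=(228,216)).items():
    w=ray("top",*x,10); c_,s_=np.cos(p[2]),np.sin(p[2]);dx,dy=w[:2]-p[:2]
    print(n,w.round(),"jig",round(c_*dx+s_*dy),round(-s_*dx+c_*dy))
E
```

```text
[ 5.40250997e+02  1.29264341e+01 -2.18214659e-01] [0.5  0.77 0.83 0.54 0.65 0.75 0.96 0.5  0.02 0.02]
[ 5.39314516e+02  7.64768732e+00 -2.26052825e-01] [1.63 0.07 1.24 0.18 1.14 0.04 0.73 1.07]
[ 5.40360335e+02  1.15964268e+01 -2.19380035e-01] [0.15 0.87 1.46 0.56 1.2  0.72 0.39 0.37 0.65 0.08 1.1  1.44 1.26 1.
 1.66 0.72 0.03 1.91]
knob [[575.32577347  67.32270496 104.        ]]
knob [575.24413505  69.21722164 103.25257482]
stack [537.35755546   4.99387877  32.08218303]
eraser [658.  16.  10.] jig 114 30
brass [ 623. -105.   10.] jig 106 -96
collet [660. 116.  10.] jig 94 128
tin [ 468. -153.   10.] jig -35 -176
mk0 [449. 204.  10.] jig -131 168
mk1 [573. 168.  10.] jig -2 159
```

```bash
cat >> h.py <<'E'
from scipy.spatial.transform import Rotation as R
JP=np.array([540.3,12.5,-0.219])
def goal(jx,jy,z,yaw):
    "TCP target in jig frame, yaw of tool x rel. to jig x; prints row"
    s=read_state();c,n=np.cos(JP[2]),np.sin(JP[2])
    w=np.array([JP[0]+c*jx-n*jy,JP[1]+n*jx+c*jy,z])
    A=R.from_euler("xyz",s["eef_rot"]);B=R.from_euler("xyz",[-np.pi/2,0,JP[2]+yaw])
    print("t",round(s["clock"],2),"row",A.inv().apply(w-s["eef_pos"]).round(1),np.degrees((A.inv()*B).as_rotvec()).round(2),"gap",s["finger_gap"].round(1))
    st()
def st():
    s=read_state();c,n=np.cos(JP[2]),np.sin(JP[2]);d=s["eef_pos"]-[JP[0],JP[1],0];f=s["wrist_force"]
    print("jig TCP",round(c*d[0]+n*d[1],1),round(-n*d[0]+c*d[1],1),d[2].round(1),"yaw",round(s["eef_rot"][2]-JP[2],3),"F jig",round(c*f[0]+n*f[1],1),round(-n*f[0]+c*f[1],1),f[2].round(1))
E
python3 -c "
from h import *;goal(-75,-3,130,np.pi/2)"
```

```text
Traceback (most recent call last):
  File "h.py", line 17, in goal
    print("t",round(s["clock"],2),"row",A.inv().apply(w-s["eef_pos"]).round(1),np.degrees((A.inv()*B).as_rotvec()).round(2),"gap",s["finger_gap"].round(1))
                                                                                                                                  ^^^^^^^^^^^^^^^^^^^^^
AttributeError: 'float' object has no attribute 'round'
```

```bash
sed -i 's/s\["finger_gap"\].round(1)/round(s["finger_gap"],1)/' h.py
python3 -c "
from h import *;goal(-75,-3,130,np.pi/2)"
```

```text
t 0.1 row [-378.9   83.3 -434.9] [-0.01 -5.72 -0.06] gap 94.1
jig TCP -469.9 417.5 212.9 yaw 1.471 F jig 1.0 -0.0 -0.3
```

Horizontal travel first, fingers set to a ~30 mm gap.

```bash
python3 -m handwheel '[[[-379,0,-435,0,-5.7,0,-0.36],[-379,0,-435,0,-5.7,0,-0.36],[-379,0,-435,0,-5.7,0,-0.36],[-379,0,-435,0,-5.7,0,-0.36],[-379,0,-435,0,-5.7,0,-0.36]]]' 20
python3 -c "
from h import *;goal(-75,-3,130,np.pi/2)"
```

```text
clock: 0.52
eef_pos: [278.9, 341.2, 213.2]
eef_rot: [-1.57, 0.001, 1.352]
wrist_force: [1.2, -0.9, -1.2]
finger_gap: 64.1
t 0.52 row [-267.    83.4 -251.5] [-0.02  0.02 -0.08] gap 64.1
jig TCP -326.6 264.1 213.2 yaw 1.571 F jig 1.4 -0.6 -1.2
```

```bash
python3 -m handwheel '[[[-267,0,-251,0,0,0,-0.36],[-267,0,-251,0,0,0,-0.36],[-267,0,-251,0,0,0,-0.36],[-267,0,-251,0,0,0,-0.36],[-267,0,-251,0,0,0,-0.36]]]' >/dev/null
python3 -c "
from h import *;goal(-75,-3,40,np.pi/2)"
```

```text
t 0.93 row [-114.8  173.6 -108.9] [-0.01  0.02 -0.07] gap 31.5
jig TCP -183.9 111.9 213.5 yaw 1.571 F jig 0.7 1.0 -0.3
```

```bash
python3 -m handwheel '[[[-115,40,-109,0,0,0,-0.36],[-115,40,-109,0,0,0,-0.36],[-115,40,-109,0,0,0,-0.36],[-115,40,-109,0,0,0,-0.36],[-115,40,-109,0,0,0,-0.36]]]' >/dev/null
python3 - <<'E'
from h import *
goal(-75,-3,21,np.pi/2)
p,d=imaging.camera("scene")
cv2.imwrite("pics/s1.png",cv2.resize(p[100:275,180:380,::-1],None,fx=3.4,fy=3.4,interpolation=cv2.INTER_CUBIC))
E
```

```text
t 1.35 row [  4.7 150.5   2. ] [-0.14 -0.23 -0.14] gap 29.9
jig TCP -72.7 -7.3 171.5 yaw 1.567 F jig 0.0 -0.0 0.0
```

View pics/s1.png

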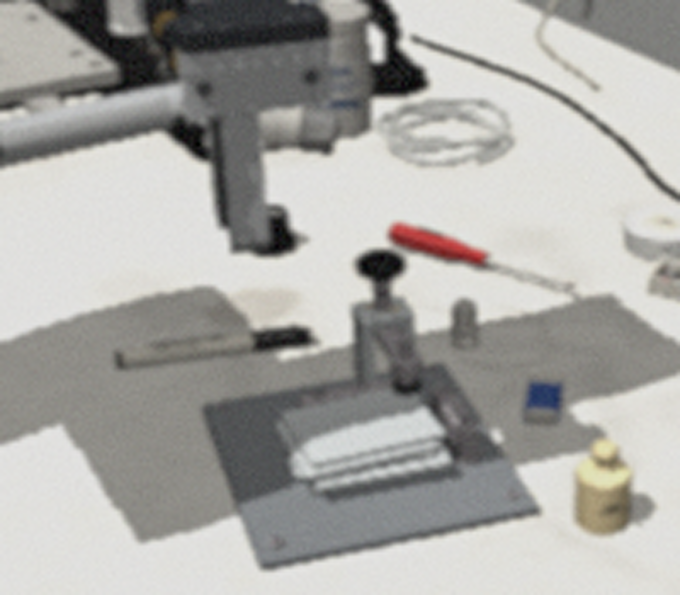

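```bash
python3 - <<'E'
from h import *
c,n=np.cos(JP[2]),np.sin(JP[2])
for q in [(348,430),(475,450),(500,288),(455,450),(488,300)]:
    for z in (26,34):
        w=ray("top",q[0]/4+195,q[1]/4+145,z);d=w[:2]-JP[:2];print(q,z,round(c*d[0]+n*d[1],1),round(-n*d[0]+c*d[1],1))
E
python3 -m handwheel '[[[4.7,75,2,0,0,0,-0.36],[4.7,115,2,0,0,0,-0.36],[4.7,115,2,0,0,0,-0.36],[4.7,115,2,0,0,0,-0.36]]]'
python3 -c "
from h import *;goal(-75,-3,21,np.pi/2)"
```

```text
(348, 430) 26 -57.1 25.2
(348, 430) 34 -56.8 24.8
(475, 450) 26 -54.5 -44.2
(475, 450) 34 -54.2 -44.2
(500, 288) 26 34.0 -40.7
(500, 288) 34 33.7 -40.7
(455, 450) 26 -56.6 -33.6
(455, 450) 34 -56.3 -33.6
(488, 300) 26 26.4 -35.6
(488, 300) 34 26.1 -35.6
clock: 1.73
eef_pos: [462.0, 29.1, 52.3]
eef_rot: [-1.559, 0.004, 1.349]
wrist_force: [-0.8, 0.4, -0.2]
finger_gap: 30.3
t 1.73 row [-2.1 31.2 -5.4] [-0.66 -0.17 -0.2 ] gap 30.3
jig TCP -80.0 -0.8 52.3 yaw 1.568 F jig -0.9 0.2 -0.2
```

```bash
python3 -m handwheel '[[[-5,31,-3,-0.6,-0.2,0,-0.36],[-5,31,-3,-0.6,-0.2,0,-0.36],[-5,31,-3,-0.6,-0.2,0,-0.36],[-5,31,-3,-0.6,-0.2,0,-0.36]]]' 60
python3 -c "
from h import *;goal(-65,-6,21,np.pi/2)"
```

```text
clock: 2.07
eef_pos: [464.5, 23.9, 23.6]
eef_rot: [-1.572, 0.003, 1.352]
wrist_force: [0.1, -0.1, 0.0]
finger_gap: 29.8
t 2.07 row [ -0.7   2.6 -11.4] [ 0.07  0.04 -0.18] gap 29.8
jig TCP -76.4 -5.3 23.6 yaw 1.571 F jig 0.1 -0.1 0.0
```

```bash
python3 -m handwheel '[[[-1,2,-4,0,0,-0.1,-0.36],[-1,2,-8,0,0,-0.1,-0.36],[-1,2,-12,0,0,-0.1,-0.36],[-1,2,-15,0,0,-0.1,-0.36],[-1,2,-17,0,0,-0.1,-0.36]]]' 60
python3 -c "
from h import *;goal(-52,-6,21,np.pi/2)"
```

```text
clock: 2.48
eef_pos: [481.5, 19.1, 21.9]
eef_rot: [-1.572, 0.001, 1.352]
wrist_force: [-0.7, 0.1, 0.3]
finger_gap: 30.1
t 2.48 row [ 0.3  1.  -6.8] [ 0.09  0.03 -0.07] gap 30.1
jig TCP -58.8 -6.3 21.9 yaw 1.571 F jig -0.7 -0.0 0.3
```

```bash
python3 -m handwheel '[[[0,1,-1.5,0,0,0,-0.36],[0,1,-3,0,0,0,-0.36],[0,1,-4.5,0,0,0,-0.36],[0,1,-6,0,0,0,-0.36],[0,1,-7,0,0,0,-0.36]]]' 60
python3 - <<'E'
from h import *
st()
p,d=imaging.camera("scene")
cv2.imwrite("pics/s2.png",cv2.resize(p[130:265,210:350,::-1],None,fx=4.4,fy=4.4,interpolation=cv2.INTER_CUBIC))
p,d=imaging.camera("top")
cv2.imwrite("pics/t2.png",cv2.resize(p[180:285,240:350,::-1],None,fx=5,fy=5,interpolation=cv2.INTER_CUBIC))
E
```

```text
clock: 2.9
eef_pos: [488.2, 17.6, 20.8]
eef_rot: [-1.572, 0.001, 1.352]
wrist_force: [-2.6, 1.0, 1.4]
finger_gap: 30.0
jig TCP -51.9 -6.3 20.8 yaw 1.571 F jig -2.8 0.4 1.4
```

View pics/s2.png

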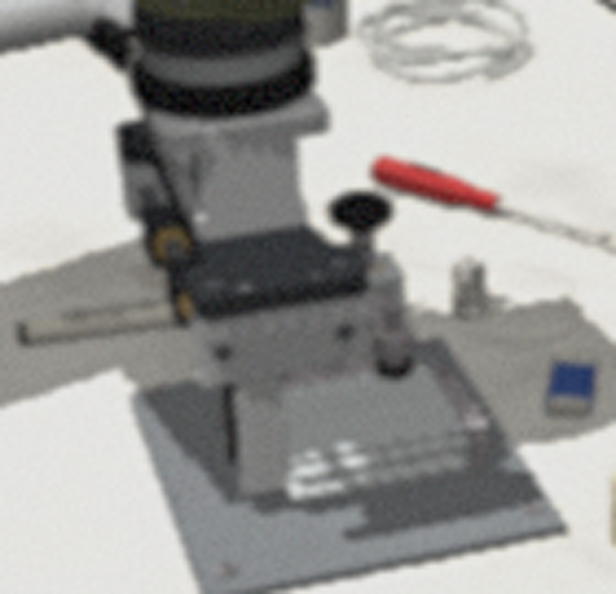

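View pics/t2.png

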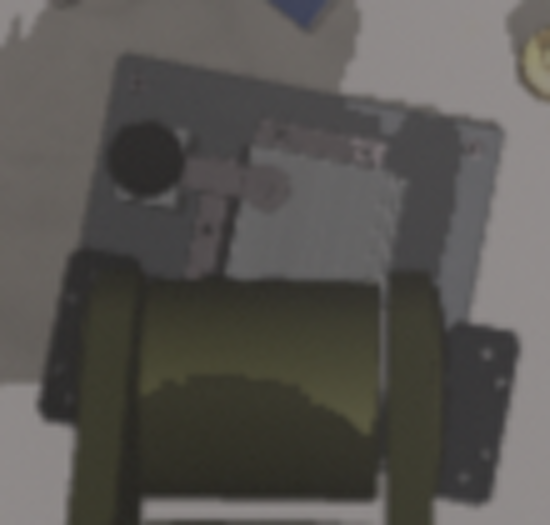

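```bash
python3 -m handwheel '[[[0,0,-1,0,0,0,-0.36],[0,0,-2,0,0,0,-0.36],[0,0,-2.5,0,0,0,-0.36],[0,0,-3,0,0,0,-0.36]]]' 60
python3 -c "
from h import *;st()"
```

```text
clock: 3.33
eef_pos: [489.8, 17.2, 20.6]
eef_rot: [-1.568, 0.002, 1.352]
wrist_force: [-13.4, 3.6, 6.9]
finger_gap: 29.8
jig TCP -50.3 -6.4 20.6 yaw 1.571 F jig -13.9 0.6 6.9
```

```bash
python3 -m handwheel '[[[0,0,8,0,0,0,-0.36],[0,-20,15,0,0,0,-0.36],[0,-60,20,0,0,0,-0.2],[0,-100,20,0,0,0,-0.04],[0,-110,20,0,0,0,-0.04]]]' 60
python3 -c "
from h import *;goal(0,-75,100,0)"
```

```text
clock: 3.75
eef_pos: [472.4, 21.7, 136.1]
eef_rot: [-1.576, 0.0, 1.352]
wrist_force: [0.9, -0.8, 1.6]
finger_gap: 44.2
t 3.75 row [-69.3  36.5 -68. ] [ 0.25 90.04  0.24] gap 44.2
jig TCP -68.2 -5.7 136.1 yaw 1.571 F jig 1.1 -0.6 1.6
```

```bash
python3 - <<'E'
from h import *
p,d=imaging.camera("scene")
cv2.imwrite("pics/s3.png",cv2.resize(p[130:275,210:350,::-1],None,fx=4.1,fy=4.1,interpolation=cv2.INTER_CUBIC))
E
python3 -m handwheel '[[[-69,0,-68,0,36,0,-0.04],[-69,0,-68,0,36,0,-0.04],[-69,0,-68,0,36,0,-0.04],[-69,0,-68,0,36,0,-0.04],[-69,0,-68,0,36,0,-0.04]]]' 60
python3 -c "
from h import *;goal(-1,-75,100,0)"
```

```text
clock: 4.22
eef_pos: [524.1, -61.4, 134.8]
eef_rot: [-1.575, -0.003, 0.719]
wrist_force: [0.0, 0.3, -0.5]
finger_gap: 44.8
t 4.22 row [-0.3 34.8  1.5] [ 0.15 53.77  0.27] gap 44.8
jig TCP 0.3 -75.6 134.8 yaw 0.938 F jig -0.0 0.3 -0.5
```

View pics/s3.png

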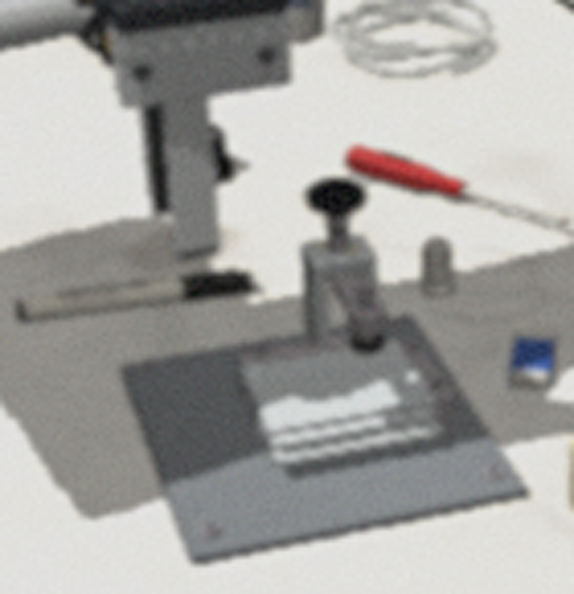

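```bash
python3 -m handwheel '[[[0,0,0,0,36,0,-0.04],[0,0,0,0,36,0,-0.04],[0,0,0,0,36,0,-0.04],[0,0,0,0,36,0,-0.04],[0,0,0,0,36,0,-0.04]]]' >/dev/null
python3 -m handwheel '[[[0,35,0,0,18,0,-0.04],[0,35,0,0,18,0,-0.04],[0,35,0,0,18,0,-0.04],[0,35,0,0,18,0,-0.04]]]' 60
python3 -c "
from h import *;goal(-1,-65,21,0)"
```

```text
clock: 4.97
eef_pos: [523.7, -61.4, 97.5]
eef_rot: [-1.571, -0.003, -0.222]
wrist_force: [0.3, -0.5, 0.0]
finger_gap: 45.2
t 4.97 row [-1.1 76.5 10.8] [ 0.02 -0.14  0.19] gap 45.2
jig TCP -0.2 -75.7 97.5 yaw -0.003 F jig 0.4 -0.5 0.0
```

```bash
python3 -m handwheel '[[[-1,35,6,0,0,0.2,-0.04],[-1,60,6,0,0,0.2,-0.04],[-1,76,6,0,0,0.2,-0.04],[-1,76,6,0,0,0.2,-0.04],[-1,76,6,0,0,0.2,-0.04]]]' 60
python3 -c "
from h import *;goal(-1,-52,21,0)"
```

```text
clock: 5.38
eef_pos: [524.0, -55.4, 21.2]
eef_rot: [-1.571, 0.001, -0.22]
wrist_force: [0.5, -0.6, 0.6]
finger_gap: 45.1
t 5.38 row [ 0.2  0.2 17.8] [ 0.03 -0.03 -0.06] gap 45.1
jig TCP -1.2 -69.8 21.2 yaw -0.001 F jig 0.6 -0.5 0.6
```

```bash
python3 -m handwheel '[[[0,0,4,0,0,0,-0.04],[0,0,8,0,0,0,-0.04],[0,0,12,0,0,0,-0.04],[0,0,16,0,0,0,-0.04],[0,0,19,0,0,0,-0.04]]]' 60 >/dev/null
python3 -c "
from h import *;goal(-1,-42,21,0)"
```

```text
t 5.8 row [-0.1  0.8  8.1] [ 0.02 -0.   -0.01] gap 45.0
jig TCP -0.9 -50.1 21.8 yaw -0.0 F jig -0.9 -0.1 0.2
```

```bash
python3 -m handwheel '[[[0,1,1.5,0,0,0,-0.04],[0,1,3,0,0,0,-0.04],[0,1,4.5,0,0,0,-0.04],[0,1,6,0,0,0,-0.04],[0,1,7.5,0,0,0,-0.04]]]' 60 >/dev/null
python3 -c "
from h import *;st()"
python3 -m handwheel '[[[0,0,1,0,0,0,-0.04],[0,0,2,0,0,0,-0.04],[0,0,3,0,0,0,-0.04]]]' 60 >/dev/null
python3 -c "
from h import *;st()"
```

```text
jig TCP -0.9 -42.6 20.7 yaw -0.0 F jig 0.4 -1.3 0.1
jig TCP -0.9 -39.6 20.7 yaw -0.0 F jig -0.6 -1.5 0.7
```

```bash
python3 -m handwheel '[[[0,0,1,0,0,0,-0.04],[0,0,1.5,0,0,0,-0.04],[0,0,2,0,0,0,-0.04]]]' 60 >/dev/null
python3 -c "
from h import *;st()"
python3 - <<'E'
from h import *
p,d=imaging.camera("scene")
cv2.imwrite("pics/s4.png",cv2.resize(p[130:275,210:350,::-1],None,fx=4.1,fy=4.1,interpolation=cv2.INTER_CUBIC))
p,d=imaging.camera("top")
cv2.imwrite("pics/t4.png",cv2.resize(p[180:285,240:350,::-1],None,fx=5,fy=5,interpolation=cv2.INTER_CUBIC))
E
```

```text
jig TCP -0.9 -37.6 20.7 yaw -0.0 F jig -0.5 -1.9 -0.0
```

View pics/s4.png

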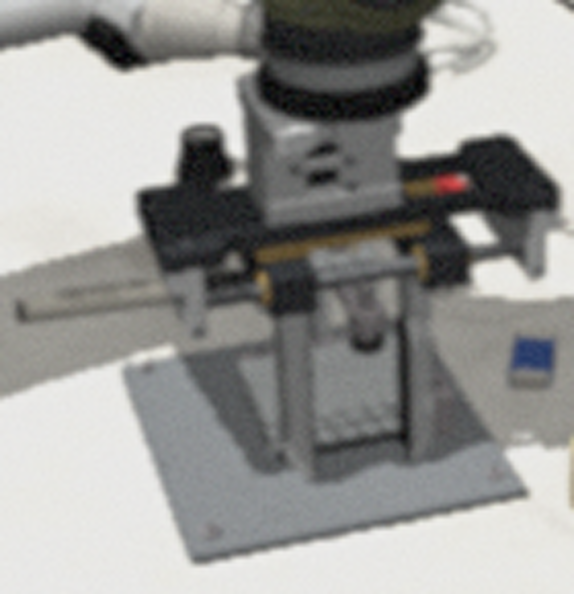

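View pics/t4.png

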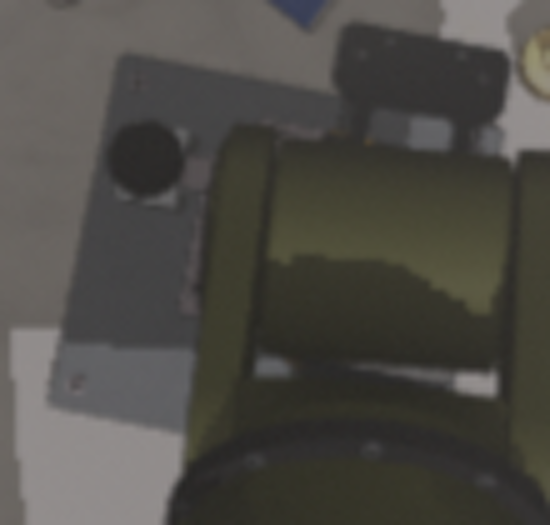

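Still only sliding friction; press on in small steps until the fence answers.

```bash
python3 -m handwheel '[[[0,0,0.7,0,0,0,-0.04],[0,0,1.4,0,0,0,-0.04],[0,0,2,0,0,0,-0.04]]]' 60 >/dev/null
python3 -c "
from h import *;st()"
```

```text
jig TCP -0.9 -35.8 20.7 yaw -0.0 F jig -1.1 -8.9 1.6
```

```bash
python3 -m handwheel '[[[0,0,0.5,0,0,0,-0.04],[0,0,1,0,0,0,-0.04],[0,0,1,0,0,0,-0.04]]]' 60 >/dev/null
python3 -c "
from h import *;st()"
```

```text
jig TCP -0.9 -35.8 20.7 yaw -0.0 F jig 0.1 -10.4 2.5
```

```bash
python3 -m handwheel '[[[0,0,-8,0,0,0,-0.04],[0,-20,-25,0,0,0,-0.04],[0,-60,-60,0,0,0,-0.2],[0,-100,-90,0,0,0,-0.36],[0,-110,-120,0,0,0,-0.36]]]' 60 >/dev/null
python3 - <<'E'
from h import *
st()
p,d=imaging.camera("scene")
cv2.imwrite("pics/s5.png",cv2.resize(p[170:275,230:350,::-1],None,fx=5,fy=5,interpolation=cv2.INTER_CUBIC))
p,d=imaging.camera("top")
cv2.imwrite("pics/t5.png",cv2.resize(p[180:285,240:350,::-1],None,fx=5,fy=5,interpolation=cv2.INTER_CUBIC))
E
```

```text
jig TCP -0.5 -149.3 129.8 yaw 0.001 F jig 0.6 -0.1 0.5
```

View pics/s5.png

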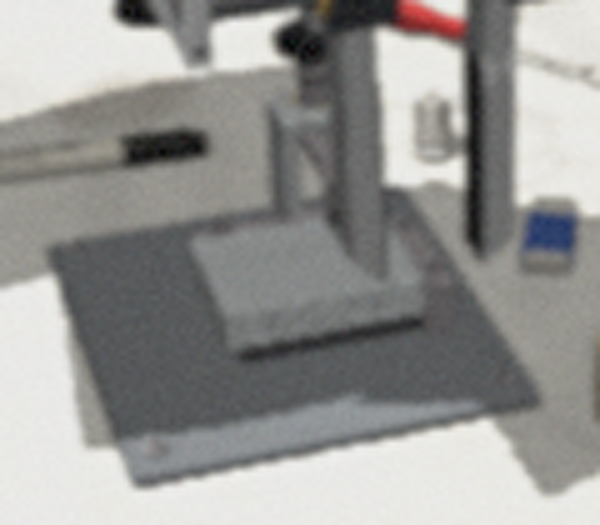

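View pics/t5.png

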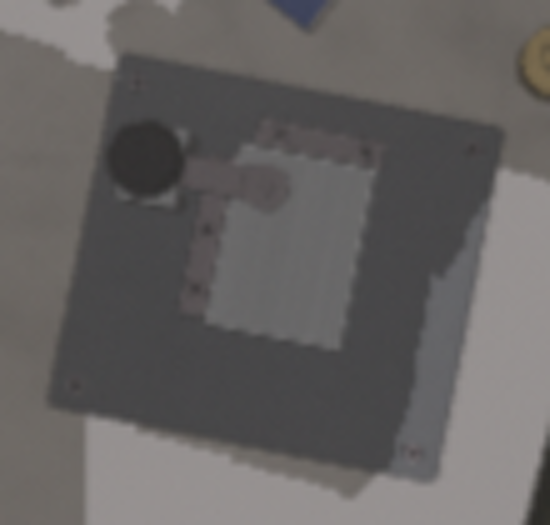

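```bash
python3 -c "
from h import *;goal(-80,-2,130,np.pi/2)"
python3 -m handwheel '[[[-80,0,60,0,-36,0,-0.36],[-80,0,60,0,-36,0,-0.36],[-80,0,60,0,-36,0,-0.36],[-80,0,60,0,-36,0,-0.36],[-80,0,60,0,-36,0,-0.36]]]' >/dev/null
python3 -c "
from h import *;goal(-80,-2,130,np.pi/2)"
```

```text
t 7.83 row [-8.120e+01 -1.000e-01  1.504e+02] [  0.41 -90.21   0.11] gap 30.0
jig TCP 0.6 -152.7 130.8 yaw -0.004 F jig -0.3 1.7 -0.7
t 8.25 row [52.8 -0.4 72.1] [ 3.700e-01 -5.378e+01 -1.000e-02] gap 30.3
jig TCP -80.0 -91.4 129.9 yaw 0.632 F jig 0.0 -0.6 -1.1
```

```bash
python3 -m handwheel '[[[53,0,72,0,-36,0,-0.36],[53,0,72,0,-36,0,-0.36],[53,0,72,0,-36,0,-0.36],[53,0,72,0,-36,0,-0.36],[53,0,72,0,-36,0,-0.36]]]' >/dev/null
python3 -c "
from h import *;goal(-75,-2,21,np.pi/2)"
```

```text
t 8.67 row [  0.6 107.9  -5. ] [  0.27 -17.93  -0.12] gap 30.2
jig TCP -80.4 -0.7 128.8 yaw 1.258 F jig -0.0 0.1 0.1
```

```bash
python3 -m handwheel '[[[0,0,0,0,-17.9,0,-0.36],[0,35,0,0,-17.9,0,-0.36],[0,70,0,0,-17.9,0,-0.36],[0,90,0,0,-17.9,0,-0.36],[0,90,0,0,-17.9,0,-0.36]]]' >/dev/null
python3 -c "
from h import *;goal(-68,-1,21,np.pi/2)"
```

```text
t 9.08 row [  0.2  13.7 -14.8] [-0.16 -0.01 -0.23] gap 29.8
jig TCP -82.8 -1.1 34.8 yaw 1.571 F jig 0.2 0.1 0.0
```

```bash
python3 -m handwheel '[[[0,7,-7,0,0,-0.2,-0.36],[0,13.5,-14,0,0,-0.2,-0.36],[0,13.5,-20,0,0,-0.2,-0.36],[0,13.5,-25,0,0,-0.2,-0.36],[0,13.5,-28,0,0,-0.2,-0.36]]]' >/dev/null
python3 -c "
from h import *;goal(-50.5,-1,21,np.pi/2)"
```

```text
t 9.5 row [ 0.1  1.  -3.2] [-0.08 -0.03 -0.01] gap 30.4
jig TCP -53.7 -1.1 22.0 yaw 1.57 F jig -0.0 0.1 0.5
```

```bash
python3 -m handwheel '[[[0,0.5,-1,0,0,0,-0.36],[0,0.5,-2,0,0,0,-0.36],[0,0.5,-3,0,0,0,-0.36],[0,0.5,-4,0,0,0,-0.36]]]' >/dev/null
python3 -c "
from h import *;st()"
```

```text
jig TCP -50.3 -1.1 21.6 yaw 1.57 F jig -8.5 -0.3 3.9
```

```bash
python3 -m handwheel '[[[0,0,8,0,0,0,-0.36],[0,-20,20,0,0,0,-0.36],[0,-60,20,0,0,0,-1],[0,-100,20,0,0,0,-1],[0,-130,20,0,0,0,-1]]]' 40 >/dev/null
python3 - <<'E'
from h import *
goal(21,63,140,np.pi/2)
p,d=imaging.camera("scene")
cv2.imwrite("pics/s6.png",cv2.resize(p[150:275,230:350,::-1],None,fx=4.7,fy=4.7,interpolation=cv2.INTER_CUBIC))
p,d=imaging.camera("top")
cv2.imwrite("pics/t6.png",cv2.resize(p[180:285,240:350,::-1],None,fx=5,fy=5,interpolation=cv2.INTER_CUBIC))
print(ray("top",269.3,211.6,104))
E
```

```text
t 10.25 row [ 64.   14.5 -91.3] [-0.05 -0.02  0.  ] gap 13.3
jig TCP -70.3 -0.9 154.6 yaw 1.57 F jig 0.1 0.6 -0.2
[574.98533759  68.55106886 104.        ]
```

View pics/s6.png

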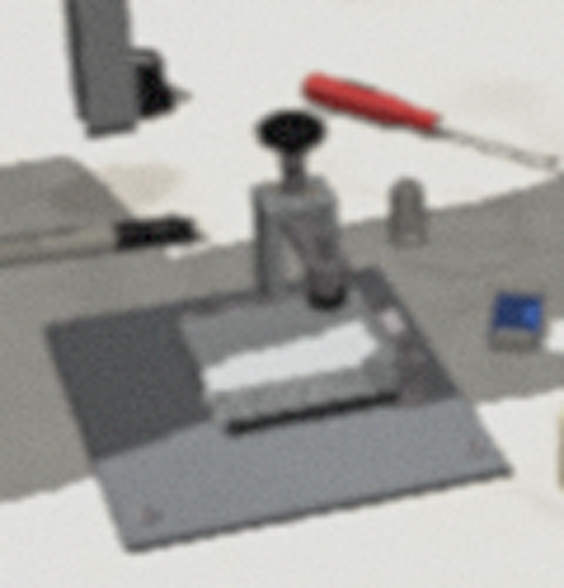

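View pics/t6.png

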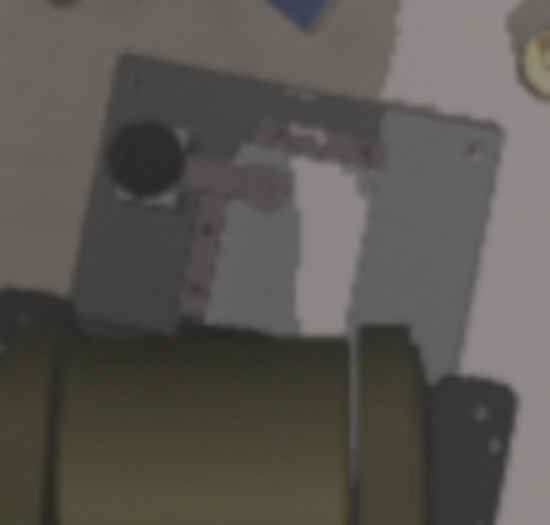

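```bash
python3 -m handwheel '[[[20,0,-28,0,0,0,-1],[40,0,-56,0,0,0,-1],[64,0,-91,0,0,0,-1],[64,0,-91,0,0,0,-1],[64,0,-91,0,0,0,-1]]]' 40 >/dev/null
python3 -c "
from h import *;goal(21,63,122,np.pi/2)"
```

```text
t 10.77 row [-1.  32.7  1.5] [0.15 0.04 0.03] gap 0.2
jig TCP 22.4 64.0 154.7 yaw 1.571 F jig -1.2 -0.7 0.5
```

```bash
python3 -m handwheel '[[[-1,16,1,0,0,0,-1],[-1,28,1,0,0,0,-1],[-1,33,1,0,0,0,-1],[-1,33,1,0,0,0,-1]]]' 40 >/dev/null
python3 - <<'E'
from h import *
goal(21,63,113,np.pi/2)
p,d=imaging.camera("scene")
cv2.imwrite("pics/s7.png",cv2.resize(p[130:255,230:350,::-1],None,fx=4.7,fy=4.7,interpolation=cv2.INTER_CUBIC))
E
```

```text
t 11.1 row [ 0.5  7.4 -0.6] [ 0.02  0.02 -0.01] gap 0.7
jig TCP 20.4 62.5 120.4 yaw 1.571 F jig 0.5 -1.0 -0.3
```

View pics/s7.png

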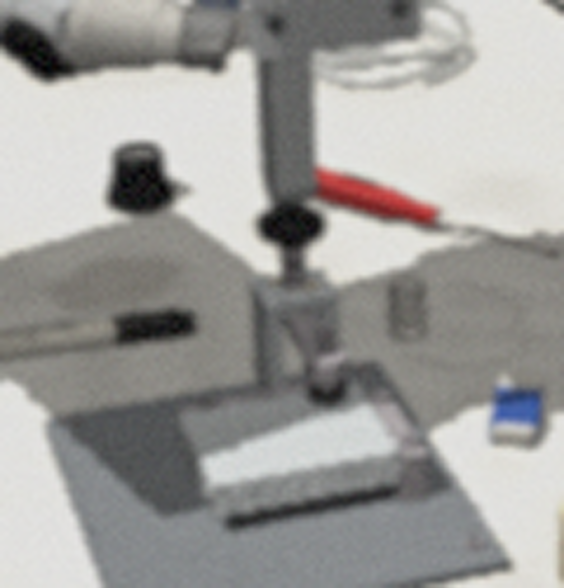

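Fingertips are centred above the knob (crop 290,205 vs knob 290,225). Lower to find contact.

```bash
python3 -m handwheel '[[[0,3,0,0,0,0,-1],[0,5.5,0,0,0,0,-1],[0,5.5,0,0,0,0,-1]]]' 40 >/dev/null
python3 -c "
from h import *;st()"
for i in 1; do python3 -m handwheel '[[[0,1.5,0,0,0,0,-1],[0,1.5,0,0,0,0,-1],[0,1.5,0,0,0,0,-1]]]' 40 >/dev/null
python3 -c "
from h import *;st()"; done
python3 -m handwheel '[[[0,1.5,0,0,0,0,-1],[0,1.5,0,0,0,0,-1],[0,1.5,0,0,0,0,-1]]]' 40 >/dev/null
python3 -c "
from h import *;st()"
```

```text
jig TCP 20.9 62.5 116.0 yaw 1.571 F jig 0.6 0.0 -0.3
jig TCP 20.9 62.6 114.5 yaw 1.571 F jig -1.1 -0.2 -0.4
jig TCP 20.9 62.6 113.0 yaw 1.571 F jig 0.6 -0.8 0.2
```

```bash
python3 -m handwheel '[[[0,1,0,0,0,0,-1],[0,1,0,0,0,0,-1],[0,1,0,0,0,0,-1]]]' 40 >/dev/null
python3 -c "
from h import *;st()"
python3 -m handwheel '[[[0,1,0,0,0,0,-1],[0,1,0,0,0,0,-1],[0,1,0,0,0,0,-1]]]' 40 >/dev/null
python3 -c "
from h import *;st()"
```

```text
jig TCP 21.0 62.6 112.1 yaw 1.571 F jig -0.2 0.5 2.3
jig TCP 21.0 62.6 111.2 yaw 1.571 F jig -0.4 -0.2 1.2
```

```bash
python3 -m handwheel '[[[0,1,0,0,0,0,-1],[0,1,0,0,0,0,-1],[0,1,0,0,0,0,-1]]]' 40 >/dev/null
python3 -c "
from h import *;st()"
python3 -m handwheel '[[[0,1,0,0,0,0,-1],[0,1,0,0,0,0,-1],[0,1,0,0,0,0,-1]]]' 40 >/dev/null
python3 -c "
from h import *;st()"
```

```text
jig TCP 21.0 62.6 110.2 yaw 1.571 F jig -0.9 -0.1 1.9
jig TCP 21.0 62.6 109.1 yaw 1.571 F jig -0.5 -0.4 2.5
```

```bash
python3 -m handwheel '[[[0,1.3,0,0,0,0,-1],[0,2.6,0,0,0,0,-1],[0,4,0,0,0,0,-1],[0,4,0,0,0,0,-1]]]' 40 >/dev/null
python3 -c "
from h import *;st()"
python3 -m handwheel '[[[0,1,0,0,0,0,-1],[0,2,0,0,0,0,-1],[0,3,0,0,0,0,-1],[0,3,0,0,0,0,-1],[0,3,0,0,0,0,-1]]]' 40 >/dev/null
python3 -c "
from h import *;st()"
```

```text
jig TCP 21.1 62.6 105.0 yaw 1.571 F jig -0.9 -0.8 5.9
jig TCP 21.1 62.6 102.3 yaw 1.571 F jig -3.5 -0.6 7.9
```

```bash
python3 -m handwheel '[[[0,1,0,0,0,0,-1],[0,2.2,0,0,0,0,-1],[0,2.2,0,0,0,0,-1],[0,2.2,0,0,0,0,-1]]]' 40 >/dev/null
python3 - <<'E'
from h import *
st()
p,d=imaging.camera("scene")
cv2.imwrite("pics/s8.png",cv2.resize(p[170:225,260:320,::-1],None,fx=10,fy=10,interpolation=cv2.INTER_CUBIC))
p,d=imaging.camera("top")
cv2.imwrite("pics/t8.png",cv2.resize(p[180:285,240:350,::-1],None,fx=5,fy=5,interpolation=cv2.INTER_CUBIC))
st()
E
```

```text
jig TCP 21.1 62.6 100.6 yaw 1.571 F jig -3.6 -1.8 9.1
jig TCP 21.1 62.6 100.7 yaw 1.571 F jig -4.1 -1.1 10.2
```

View pics/s8.png

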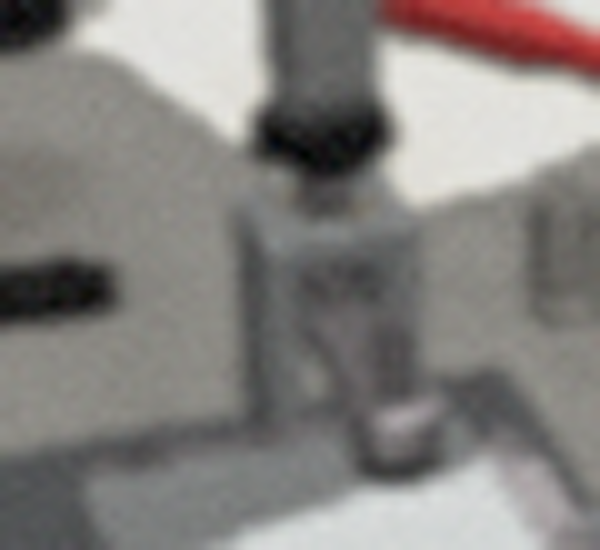

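View pics/t8.png

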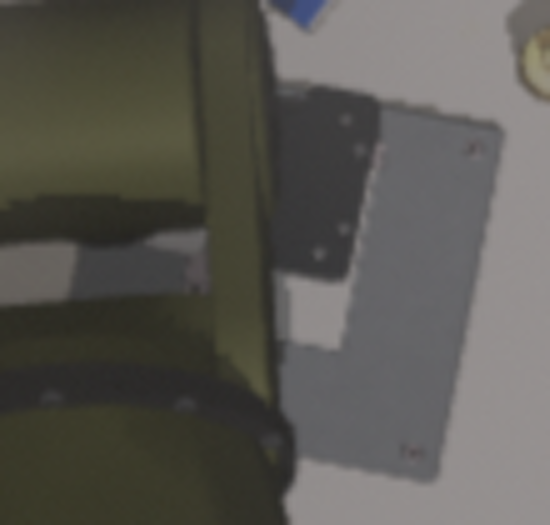

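```bash
for i in 1; do python3 -m handwheel '[[[0,0.6,0,0,0,0,-1],[0,0.6,0,0,0,0,-1],[0,0.6,0,0,0,0,-1],[0,0.6,0,0,0,0,-1],[0,0.6,0,0,0,0,-1]]]' 40 >/dev/null
python3 -c "
from h import *;st()"; done
python3 -m handwheel '[[[0,0,0,0,0,0,-1],[0,0,0,0,0,0,-1],[0,0,0,0,0,0,-1],[0,0,0,0,0,0,-1],[0,0,0,0,0,0,-1]]]' 40 >/dev/null
python3 -c "
from h import *;st()"
```

```text
jig TCP 21.1 62.6 100.6 yaw 1.571 F jig -4.8 -1.5 10.2
jig TCP 21.1 62.6 101.1 yaw 1.571 F jig -4.6 -1.3 9.3
```

```bash
python3 -m handwheel '[[[0,1.3,0,0,0,0,-1],[0,1.3,0,0,0,0,-1],[0,1.3,0,0,0,0,-1],[0,1.3,0,0,0,0,-1],[0,1.3,0,0,0,0,-1]]]' 40 >/dev/null
python3 -c "
from h import *;st()"
python3 -m handwheel '[[[0,0.6,0,0,0,0,-1],[0,0.6,0,0,0,0,-1],[0,0.6,0,0,0,0,-1],[0,0.6,0,0,0,0,-1],[0,0.6,0,0,0,0,-1]]]' 40 >/dev/null
python3 -c "
from h import *;st()"
python3 -m handwheel '[[[0,0.6,0,0,0,0,-1],[0,0.6,0,0,0,0,-1],[0,0.6,0,0,0,0,-1],[0,0.6,0,0,0,0,-1],[0,0.6,0,0,0,0,-1]]]' 40 >/dev/null
python3 -c "
from h import *;st()"
```

```text
jig TCP 21.1 62.6 100.3 yaw 1.571 F jig -4.5 -2.3 9.1
jig TCP 21.1 62.6 100.3 yaw 1.571 F jig -4.3 -1.6 9.1
jig TCP 21.1 62.7 100.3 yaw 1.571 F jig -4.1 -2.2 10.4
```

```bash
python3 -m handwheel '[[[0,0.6,0,0,0,0,-1],[0,0.6,0,0,0,0,-1],[0,0.6,0,0,0,0,-1],[0,0.6,0,0,0,0,-1],[0,0.6,0,0,0,0,-1]]]' 40 >/dev/null
python3 -m handwheel '[[[0,0.6,0,0,0,0,-1],[0,0.6,0,0,0,0,-1],[0,0.6,0,0,0,0,-1],[0,0.6,0,0,0,0,-1],[0,0.6,0,0,0,0,-1]]]' 40 >/dev/null
python3 -c "
from h import *;st()"
python3 -m handwheel '[[[0,0.6,0,0,0,0,-1],[0,0.6,0,0,0,0,-1],[0,0.6,0,0,0,0,-1],[0,0.6,0,0,0,0,-1],[0,0.6,0,0,0,0,-1]]]' 40 >/dev/null
python3 -m handwheel '[[[0,0.6,0,0,0,0,-1],[0,0.6,0,0,0,0,-1],[0,0.6,0,0,0,0,-1],[0,0.6,0,0,0,0,-1],[0,0.6,0,0,0,0,-1]]]' 40 >/dev/null
python3 -c "
from h import *;st()"
python3 -m handwheel '[[[0,0.6,0,0,0,0,-1],[0,0.6,0,0,0,0,-1],[0,0.6,0,0,0,0,-1],[0,0.6,0,0,0,0,-1],[0,0.6,0,0,0,0,-1]]]' 40 >/dev/null
python3 -m handwheel '[[[0,0.6,0,0,0,0,-1],[0,0.6,0,0,0,0,-1],[0,0.6,0,0,0,0,-1],[0,0.6,0,0,0,0,-1],[0,0.6,0,0,0,0,-1]]]' 40 >/dev/null
python3 -c "
from h import *;st()"
python3 -m handwheel '[[[0,0.6,0,0,0,0,-1],[0,0.6,0,0,0,0,-1],[0,0.6,0,0,0,0,-1],[0,0.6,0,0,0,0,-1],[0,0.6,0,0,0,0,-1]]]' 40 >/dev/null
python3 -m handwheel '[[[0,0.6,0,0,0,0,-1],[0,0.6,0,0,0,0,-1],[0,0.6,0,0,0,0,-1],[0,0.6,0,0,0,0,-1],[0,0.6,0,0,0,0,-1]]]' 40
python3 - <<'E'
from h import *
st()
p,d=imaging.camera("scene")
cv2.imwrite("pics/s9.png",cv2.resize(p[150:275,230:350,::-1],None,fx=4.7,fy=4.7,interpolation=cv2.INTER_CUBIC))
E
```

```text
jig TCP 21.1 62.7 100.2 yaw 1.571 F jig -3.6 -1.6 11.0
jig TCP 21.1 62.7 100.2 yaw 1.571 F jig -4.4 -1.4 9.6
jig TCP 21.1 62.6 100.1 yaw 1.571 F jig -5.1 -0.6 10.4
clock: 19.5
eef_pos: [574.5, 69.1, 100.1]
eef_rot: [-1.576, -0.001, 1.352]
wrist_force: [-5.0, -0.3, 10.4]
finger_gap: 0.7
jig TCP 21.1 62.6 100.1 yaw 1.571 F jig -4.8 -1.4 10.4
```

View pics/s9.png

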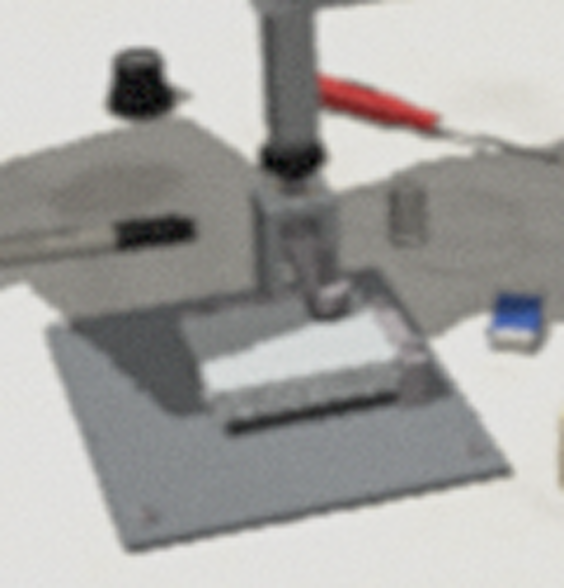

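The stack is still flush and home, the foot rests on it, and the knob has been held for over 4 s at about 12 mm with about 10 N. Handing in.

```bash
python3 -c "
from cell import order
from h import *
print(order.sign_off());st()"
```

```text
the job is handed in; nothing more can be done
None
the job is handed in; nothing more can be done
```

I squared the stack and clamped it, and handed the job in at about 19.5 s with the fingers still holding the knob at about 12 mm. Sign-off reports no verdict, so nothing confirms the result beyond my own checks.

- **Squaring:** I pushed the plates' front edges against the back fence, then their right edges against the side fence, then pushed the front again. The front pushes stopped at the same place both times. The pictures show all four edges flush and tight to both fences, with the knob still up. None of the things round the jig was touched.
- **Clamping:** With the fingers shut, I met the knob at a TCP height of about 112 mm and pushed it down to about 100.2 mm. That is 11.7 to 12 mm of travel, held for more than 4 s at about 10 N. In the last picture the foot rests on the flush stack.
- **Disagreements:**
  - The fingers met the fences about 2 mm from where my camera-based jig position put them, roughly what the 2 mm calibration allows.
  - A sideways force of about 4 N stayed on the wrist while holding. Nothing moved because of it.
  - The plunger travel comes from TCP height and force. The ring on the rod was too blurred to read as a separate check.

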